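# Seat the filter cover of the bench vacuum pump

## Robot

A 6-joint arm with a two-finger parallel gripper is mounted at the origin on a cart in front of the work surface, level with it; the furniture and walls round the work are solid. World frame = base frame: x ahead of the robot, y to its left, z up, the work surface at z = 0. Lengths are in m, angles in rad, forces in N, time in s.
With the tool pointing down it reaches from about 0.35 to 0.85 m from the base axis. Payload 8.1 kg.
Tool frame: the origin (TCP) lies on the centre line of the jaws, within the pads' length; the fingertips stand robot.finger_overhang ahead of it and the grasp point (between the pads) lies 5 mm behind it (robot.finger_overhang is the distance from the TCP to the fingertips, in m); z points along the fingers, y is the direction in which the jaws open and shut (so a half turn about z gives the same grasp; the last joint's range is limited). The gripper opens to 93 mm and grips with 3 to 60 N. Pads are 15 mm wide; open, the fingers measure 128 mm over their backs; the gripper's body (75 mm by 188 mm) begins 65 mm behind the grasp point.
Start: joints at [-1.231, 0.13, 1.488, -0, 1.523, -0.085], TCP at [0.247, -0.547, 0.233] pointing down, gripper open.
Joint ranges: [-2.96, 2.96], [-0.89, 2.26], [0.02, 2.5], [-1.34, 4.48], [0, 2.73], [-2.66, 2.66]. Speed limits (rad/s): [2.39, 2.39, 2.79, 3.14, 3.14, 3.14].

## Interface

Orientations are given as a rotation vector (axis times angle).
In Python, from plant import robot gives the robot as it stands. The module is installed in compiled form; this text tells all that it offers.
- The arm moves only by the tool carry_out, never from a script. Its argument "commands" is a list that holds one entry, the list of rows, each a list of 4 numbers: the shift along the tool's x, y, z in cm, then the turn about the tool's z in degrees. In form: [[[tx, ty, tz, roll], ...]]. A call has 1 to 20 rows; each row shifts and turns the commanded pose from where the row before left it, along the tool's axes as they then stand; what a row does not reach is not made up. A row lasts 1/12 s, in which the tool goes at most 41.7 mm and 7.16 degrees, less where a joint would pass 70% of its speed; a pose out of reach is approached as far as the arm can. A call is refused whole if a number of a shift passes 4.17 or a number of a turn 7.16, either way. A call with a gripper value outside its range is refused whole. "claw" is the finger opening in cm, from 0 to 9.3, set as the call begins (left out, the last holds). The fingers move at their own pace and stop on an object; "grip_force" is the grip in N (left out, the last holds). Time passes only in rows, so rows that do not move let the fingers close. It gives the time, the measured TCP pose, the force and the opening at its end, in the units of the state.
- robot.read_state(): the state, without advancing time (a new reading comes with each control period).
- robot.read_camera(name): name is "scene" or "top" or "wrist"; returns the picture (420x560x3 uint8, red, green, blue); there is no depth.
- robot.camera_params(name): a dict with "mtx" (3x3 intrinsics, pixels), "dist_coeffs" ([k1, k2, p1, p2, k3] as OpenCV has them; the pictures are not rectified), "R" (3x3) and "t" (3): a world point X has camera coordinates R X + t. Camera axes: x right, y down, z forward; pixel columns grow to the right and rows downward; lengths in m; the calibration is good to about 2 mm. A picture is of the moment at which its call begins: read the wrist's pose just before it. camera_params takes no time and is no camera call; for the wrist camera it gives the pose at the moment of the call.
- robot.close_job(): hands the job in, once; it reports no verdict.
The state is a dict: "t": time; "q": joint angles; "dq": joint speeds; "joint_torque": joint torques, N m; "tool_pos": TCP position; "orientation": TCP orientation; "force": force on the tool from outside, world axes, zero at the start; "wrist_torque": the same for the moment, N m; "opening": finger opening in m.
Only numpy, scipy, OpenCV 4.12 (cv2) and the standard library are available. Lean on these libraries where they do the work, as an engineer would, in place of code of your own. Each camera call takes 0.05 s, during which the arm holds its last target.

## Task

The filter cover of the small vacuum pump stands ajar, because its quarter-turn fastener was turned and the guard hasp closed over it before the cover was down. Lift the hasp off its staple and lay it right back to the left, turn the wing fastener until its wing runs front to back in line with the slot beneath, then press the cover down flush on its gasket and finish while still holding it pressed there, for the seal check; the fastener is locked again only after that, by someone else. Leave the other things on the bench where they are.

Things in the scene. Friction and masses are not known exactly. Their poses are not given: they have to be found in the camera images.
- pump: Bench vacuum pump, a low white box 120 mm deep (its x), 206 mm wide (its y) and 73 mm high with the cover shut; fixed to the bench. Origin: centre of its underside on the bench; x points from its front (gauge, switch) to its rear, y to its left, z up; it may stand turned by up to 0.12 rad.
- cover (a joint): Grey top cover of the pump, a plate 108 mm deep, 198 mm wide and 5 mm thick, hinged along its rear edge; rad, 0 = flush on the gasket, positive = front edge up. A spring holds it ajar at about 0.18 rad by itself; at the fastener it takes about 6 to 10 N to press it flush and it rises again when let go. While the fastener is not within about 0.15 rad of the slot its foot lands on the frame and stops the cover at about 0.11 rad.
- cover_front (a point): Point on the top face of the cover, 12 mm behind its front edge and straight in front of the fastener (26 mm from the fastener's axis); axes as the pump's at cover 0, tilting with the cover. A flat place to press; with the wing in line its front end is 9 mm behind this point. The wing's flat top serves as well.
- fastener (a joint): Quarter-turn fastener in the cover; rad, 0 = wing front to back along the pump's x (in line with two raised white ticks on the cover and with the slot in the frame underneath), positive = turned counterclockwise seen from above. It starts at 0.75 to 1.45, turns between -0.4 and 1.6 without a stop at 0, and stays where it is left (friction about 0.04 N m). The cross-foot below is parallel to the wing.
- wing (a point): Centre of the black wing handle of the fastener, a bar 34 mm long (along this point's x), 10 mm thick (its y) and 18 mm high, on a 26 mm round hub; the top of the wing is 11 mm above this point and the cover's top face 11 mm below it. z along the fastener's axis (normal to the cover). 70 mm in front of the cover's hinge, which lies at the height of the cover's underside. The hasp's block and the staple's block (10 mm wide, 24 mm high) stand 36 mm to the left and right of it.
- hasp (a joint): Guard hasp on the cover, a steel strap 24 mm wide (front to back), 3 mm thick, 96 mm long, lying left to right over the wing; rad, 0 = down with its slot over the staple, grows as its right end is lifted over to the left; 1.57 = upright, 3.32 = laid right back on the left. It swings freely: past upright it falls open by itself.
- hasp_tab (a point): Middle of the bent-up lift tab at the free (right) end of the hasp, 24 mm wide along its x (front to back), 16 mm long, 3 mm thick; with the hasp down it is 31 mm above the cover's top face, 87 mm to the right of the pin. Site y points from here towards the pin along the strap, z up out of the strap.
- hasp_pin (a point): Centre of the hasp's hinge pin on the cover, 28 mm above the cover's top face, 36 mm to the left of the wing; the pin runs along this point's x (front to back). The point tilts with the cover.
- slide_box_1: Bystander: flat slide box with a snap lid, 87 x 100 x 34 mm; origin at the centre of its underside.
- petri_2: Bystander: clear petri dish, 61 mm across, 14 mm high; origin at the centre of its underside.
- forceps_1: Bystander: steel forceps lying flat, 124 mm long, 10 mm high; origin at the centre of its underside.
- timer: Bystander: white lab timer, 66 x 62 x 22 mm; origin at the centre of its underside.
- carton_2: Bystander: small reagent carton, 50 x 55 x 70 mm; origin at the centre of its underside.
- dropper_1: Bystander: dropper bottle, 37 mm across, 100 mm high, standing behind at the right; origin at the centre of its underside.
- chem_analyser: Fixed obstacle: large analyser behind the pump, 0.43 m high, 0.43 m deep, 0.53 m wide; its front face is 0.215 m in front of its origin (centre of its underside).
- blood_counter: Fixed obstacle: tall analyser on the left, 0.43 m high, 0.54 m deep, 0.38 m wide, reaching (with its lever) 0.27 m forward of its origin (centre of its underside): draw the arm in when passing in front of it.

How it is judged:
On the way, in this order (a step that is already met when the one before it is completed fails the run):
1. the hasp is off its staple and laid back to the left (value of joint hasp above 2.6 rad), for 0.2 s.
2. the wing is in line with the slot (value of joint fastener between -0.17 and 0.17 rad), for 0.2 s.
At the end, for the whole second after the job is handed in: The cover is flush on its gasket (joint under 0.02 rad) and the robot itself still presses on the cover or the wing (over 2 N); the hasp is still laid back (over 2.6 rad) and the wing still in line with the slot (within 0.2 rad) (value of joint cover below 0.02 rad and contact force between any of the fingers, the arm and cover above 2 N and value of joint hasp above 2.6 rad and value of joint fastener between -0.2 and 0.2 rad); the arm keeps its last pose, push and grip.
It fails at once if a bystander is pushed out of its place (over 20 mm) (distance of any of slide_box_1, petri_2, forceps_1, timer, carton_2, dropper_1 from where it was at the start of the episode above 0.02 m).
It also fails if it takes over 59 s, if anything falls off the work surface, if the arm or the gripper's body presses on something with over 40 N, if the wrist force passes 120 N, or if a joint passes its speed limit or range.

## Working session

There is one attempt and no reset: what is moved stays moved. The work goes in short steps, Python scripts to look and compute and a tool call to move; the robot and the scene stay as the last step left them, time stands still between calls to the robot, and variables do not carry over. Pictures are saved under pics/ and viewed, and the job is handed in when it is done.

Besides the shell and the picture viewer there is one more tool, called after "Request:" as a command line: name --argument value ..., lists and objects as JSON in quotes. carry_out: Moves the arm, as the interface text tells. Its arguments: {"type":"object","properties":{"commands":{"type":"array","items":{"type":"array","items":{"type":"array","items":{"type":"number"}}}},"claw":{"type":"number"},"grip_force":{"type":"number"}},"required":["commands"]}

```bash
mkdir -p pics; ls
python3 - <<'E'
from plant import robot
import cv2,numpy as np
s=robot.read_state();print(s, robot.finger_overhang)
for n in ["scene","top","wrist"]:
    p=robot.camera_params(n);print(n,{k:np.round(v,4).tolist() for k,v in p.items()})
    cv2.imwrite(f"pics/{n}0.png",robot.read_camera(n)[:,:,::-1])
E
```

```text
pics
{'t': 0.0, 'q': array([-1.23140162e+00,  1.31151870e-01,  1.48927703e+00, -3.47332213e-05,
        1.52299647e+00, -8.53925415e-02]), 'dq': array([ 5.70395723e-06,  5.06578815e-04,  1.08776279e-03, -9.29128213e-05,
       -1.27116696e-03,  2.03242457e-03]), 'joint_torque': array([ 6.58323188e-05, -5.59848797e+01, -4.91749871e+01,  7.67670991e-02,
        3.59538943e-02, -1.57915438e-04]), 'tool_pos': array([ 0.24710705, -0.54615445,  0.23159421]), 'orientation': array([-3.06922496e+00, -6.61869090e-01,  4.18445902e-04]), 'force': array([ 0.6667278 , -0.34936806, -0.04218913]), 'wrist_torque': array([-0.02208498, -0.00027326,  0.00822158]), 'opening': 0.092685497204909} 0.014
scene {'mtx': [[386.0189, 0.0, 277.4545], [0.0, 386.0189, 209.5523], [0.0, 0.0, 1.0]], 'dist_coeffs': [-0.1095, 0.0, 0.0, 0.0, 0.0], 'R': [[-0.611, -0.7916, 0.0061], [-0.4108, 0.3104, -0.8573], [0.6767, -0.5263, -0.5148]], 't': [0.3222, 0.3547, 1.0318]}
top {'mtx': [[509.5581, 0.0, 277.8083], [0.0, 509.5581, 209.9608], [0.0, 0.0, 1.0]], 'dist_coeffs': [-0.0107, 0.0, 0.0, 0.0, 0.0], 'R': [[-0.0254, -0.9997, -0.0053], [-0.9814, 0.0259, -0.19], [0.19, 0.0004, -0.9818]], 't': [-0.0654, 0.6273, 1.5703]}
wrist {'mtx': [[293.4805, 0.0, 277.422], [0.0, 293.4805, 214.34], [0.0, 0.0, 1.0]], 'dist_coeffs': [-0.0193, 0.0, 0.0, 0.0, 0.0], 'R': [[0.4128, -0.9108, -0.0016], [-0.8688, -0.3943, 0.2994], [-0.2733, -0.1222, -0.9541]], 't': [-0.5988, -0.0357, 0.3909]}
```

View pics/scene0.png

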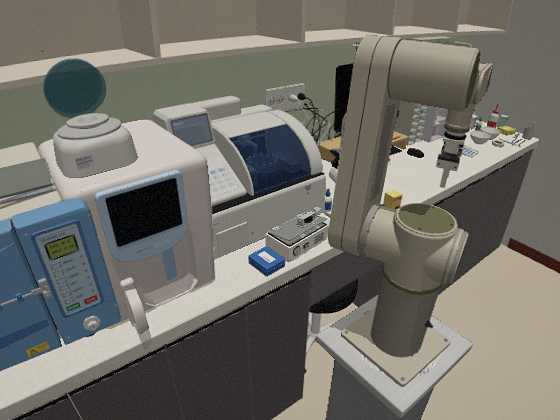

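View pics/top0.png

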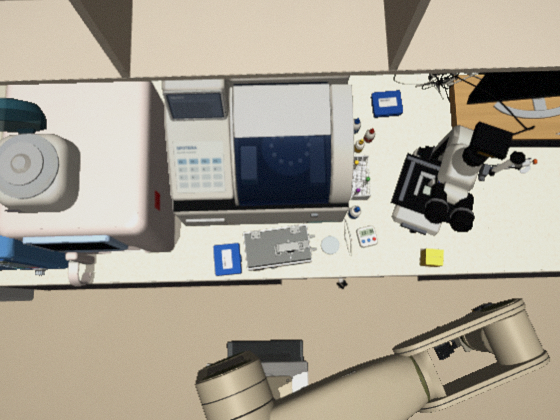

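View pics/wrist0.png

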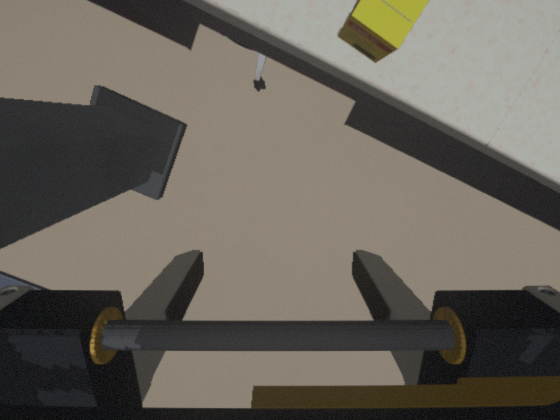

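```bash
cat > h.py <<'E'
import cv2,numpy as np
from plant import robot
def ray(p,uv):
    u=cv2.undistortPoints(np.array([[uv]],float),p['mtx'],p['dist_coeffs'])[0,0]
    R=np.array(p['R']);t=np.array(p['t'])
    return -R.T@t, R.T@np.array([u[0],u[1],1.])
def onz(p,uv,z):
    c,d=ray(p,uv);return c+d*(z-c[2])/d[2]
def proj(p,X):
    R=np.array(p['R']);r,_=cv2.Rodrigues(R)
    return cv2.projectPoints(np.array(X,float).reshape(-1,1,3),r,np.array(p['t'],float),p['mtx'],p['dist_coeffs'])[0].reshape(-1,2)
def snap(n,name):
    p=robot.camera_params(n);im=robot.read_camera(n)[:,:,::-1].copy()
    cv2.imwrite(f"pics/{name}.png",im);np.savez(f"pics/{name}.npz",**{k:np.array(v) for k,v in p.items()});return p,im
def crop(name,x0,y0,x1,y1,k,out):
    im=cv2.imread(f"pics/{name}.png")[y0:y1,x0:x1]
    cv2.imwrite(f"pics/{out}.png",cv2.resize(im,None,fx=k,fy=k,interpolation=cv2.INTER_CUBIC))
E
python3 - <<'E'
from h import *
crop("top0",200,200,380,290,4.4,"topc0")
crop("scene0",230,190,370,290,5,"scenec0")
p=robot.camera_params("top")
for uv in [(247,232),(308,227),(312,263),(247,269),(331,244)]: print(uv,onz(p,uv,0.07).round(3))
E
```

```text
(247, 232) [0.555 0.017 0.07 ]
(308, 227) [ 0.566 -0.176  0.07 ]
(312, 263) [ 0.452 -0.184  0.07 ]
(247, 269) [0.439 0.019 0.07 ]
(331, 244) [ 0.51  -0.246  0.07 ]
```

View pics/topc0.png

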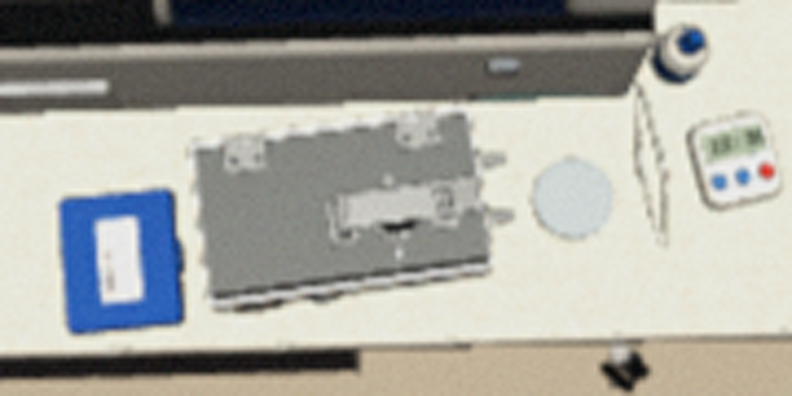

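View pics/scenec0.png

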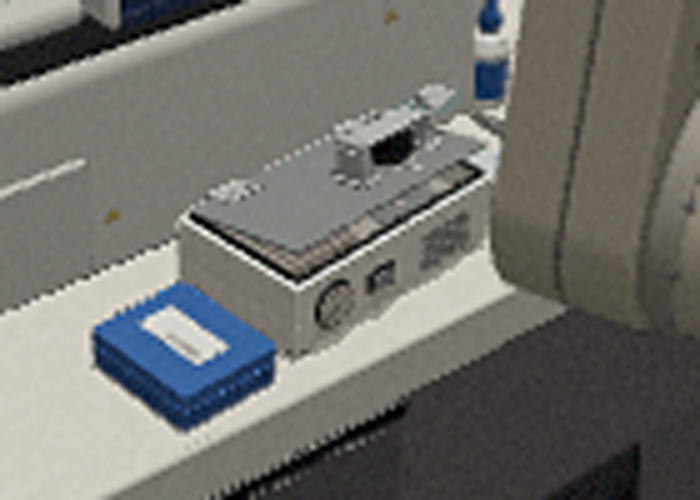

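Run:
```python
from h import *
p=robot.camera_params("top")
for uv in [(250,222),(220,224),(330,221)]: print(uv,onz(p,uv,0.0).round(3))
for uv in [(180,211),(348,208)]: print(uv,[onz(p,uv,z).round(3) for z in (0.1,.15,.2,.25)])
k=4.4
f=lambda u,v:(200+u/k,200+v/k)
print("cover corners")
for c in [(193,148),(465,112),(490,268),(212,302)]: print(onz(p,f(*c),0.075).round(4))
print("tick r/f, pin block, strap end")
for c,z in [((388,180),.083),((400,258),.083),((345,215),.12),((476,190),.115),((398,225),.105)]: print(onz(p,f(*c),z).round(4))
```

```text
(250, 222) [0.599 0.011 0.   ]
(220, 224) [0.595 0.11  0.   ]
(330, 221) [ 0.595 -0.253  0.   ]
(180, 211) [array([0.622, 0.224, 0.1  ]), array([0.613, 0.214, 0.15 ]), array([0.603, 0.204, 0.2  ]), array([0.593, 0.194, 0.25 ])]
(348, 208) [array([ 0.618, -0.301,  0.1  ]), array([ 0.608, -0.294,  0.15 ]), array([ 0.599, -0.287,  0.2  ]), array([ 0.589, -0.28 ,  0.25 ])]
cover corners
[0.5495 0.0269 0.075 ]
[ 0.5704 -0.1682  0.075 ]
[ 0.4584 -0.1818  0.075 ]
[0.4396 0.0149 0.075 ]
tick r/f, pin block, strap end
[ 0.5218 -0.1115  0.083 ]
[ 0.4664 -0.1183  0.083 ]
[ 0.4935 -0.0805  0.12  ]
[ 0.5091 -0.1717  0.115 ]
[ 0.4873 -0.1171  0.105 ]
```

Request:
carry_out --commands '[[[1.96,-2.06,-0.5,0],[1.96,-2.06,-0.5,0],[1.96,-2.06,-0.5,0],[1.96,-2.06,-0.5,0],[1.96,-2.06,-0.5,0],[1.96,-2.06,-0.5,0],[1.96,-2.06,-0.5,0],[1.96,-2.06,-0.5,0],[1.96,-2.06,-0.5,0],[1.96,-2.06,-0.5,0],[1.96,-2.06,-0.5,0],[1.96,-2.06,-0.5,0],[1.96,-2.06,-0.5,0],[1.96,-2.06,-0.5,0],[1.96,-2.06,-0.5,0],[1.96,-2.06,-0.5,0]]]'

```text
t: 1.48
tool_pos: [0.3973, -0.1157, 0.3128]
orientation: [3.071, 0.662, 0.0]
force: [1.0, -0.2, 0.7]
opening: 0.0934
```

Request:
carry_out --commands '[[[0,0,0,-7.1],[0,0,0,-7.1],[0,0,0,-7.1],[0,0,0,-7.1],[0,0,0,-7.1],[0,0,0,-7.1],[0,0,0,-7.1],[0,0,0,-7.1],[0,0,0,-7.1],[0,0,0,-7.1],[0,0,0,-7.1],[0,0,0,-7.1],[0,0,0,-7.1],[0,0,0,-7.1],[0,0,0,-7.1],[0,0,0,-7.1],[0,0,0,-7.1],[0,0,0,-7.1],[0,0,0,-7.1],[0,0,0,-7.1]]]'

```text
t: 3.15
tool_pos: [0.397, -0.1171, 0.3124]
orientation: [-0.364, -3.12, -0.0]
force: [0.7, -0.8, 0.1]
opening: 0.0927
```

Request:
carry_out --commands '[[[0,0,0,-7],[0,0,0,-7],[0,0,0,-5],[0,0,0,0],[0,0,0,0]]]'

```text
t: 3.57
tool_pos: [0.3971, -0.1171, 0.3125]
orientation: [0.142, -3.138, -0.0]
force: [-1.3, -0.9, 0.2]
opening: 0.0929
```

Run:
```python
from h import *
s=robot.read_state();print(s['t'],s['q'].round(3),s['tool_pos'],s['force'])
R=cv2.Rodrigues(s['orientation'])[0];print(R.round(3))
p,im=snap("wrist","w1");print(-p['R'].T@p['t'], p['R'].round(3))
```

```text
3.5667 [-0.411 -0.405  1.832 -0.     1.715 -2.072] [ 0.39707418 -0.11709482  0.31246834] [-1.30116402 -0.93679409  0.20282564]
[[-0.996 -0.09  -0.   ]
 [-0.09   0.996  0.   ]
 [ 0.     0.    -1.   ]]
[ 0.31350693 -0.12431175  0.46347709] [[-0.091  0.996 -0.   ]
 [ 0.951  0.087  0.297]
 [ 0.296  0.027 -0.955]]
```

View pics/w1.png

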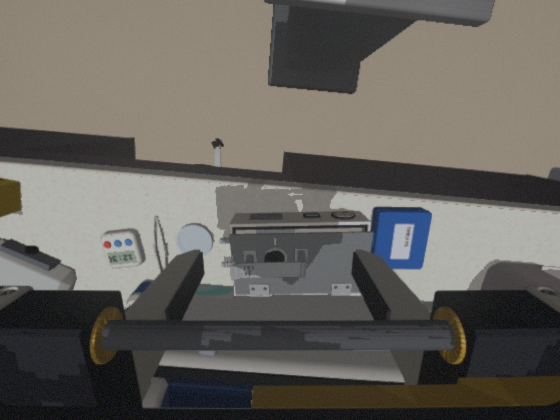

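Run:
```python
from h import *
crop("w1",215,200,385,305,4.6,"w1c")
```

```text
(no output)
```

View pics/w1c.png

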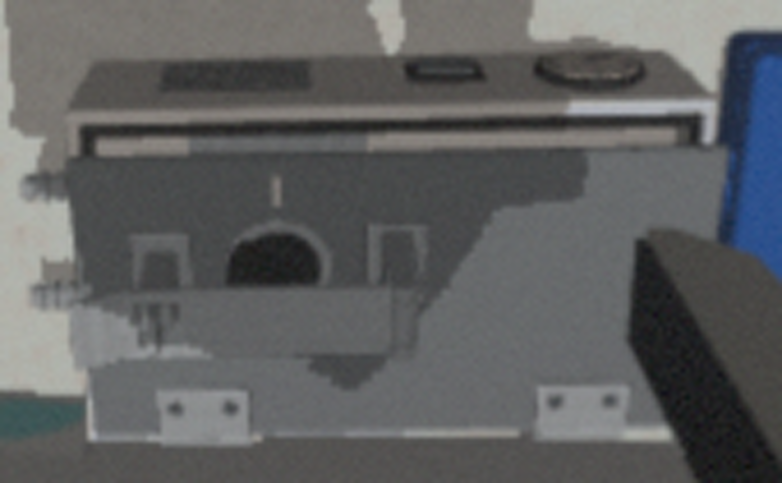

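Request:
carry_out --commands '[[[-1.2,-0.7,2.2,0],[-1.2,-0.7,2.2,0],[-1.2,-0.7,2.2,0],[-1.2,-0.7,2.2,0],[0,0,0,0],[0,0,0,0],[0,0,0,0]]]'

```text
t: 4.2
tool_pos: [0.4475, -0.1405, 0.2256]
orientation: [-0.144, 3.138, -0.0]
force: [-0.5, -0.1, 0.6]
opening: 0.0933
```

Run:
```python
from h import *
s=robot.read_state();print(s['t'],s['tool_pos'])
p,im=snap("wrist","w2");print(-p['R'].T@p['t'])
crop("w2",170,190,410,340,3.3,"w2c")
```

```text
4.2 [ 0.44752251 -0.14045665  0.22564126]
[ 0.36387202 -0.14782282  0.37659671]
```

View pics/w2.png

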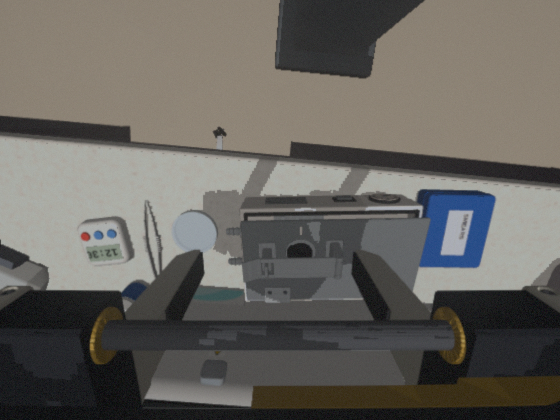

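View pics/w2c.png

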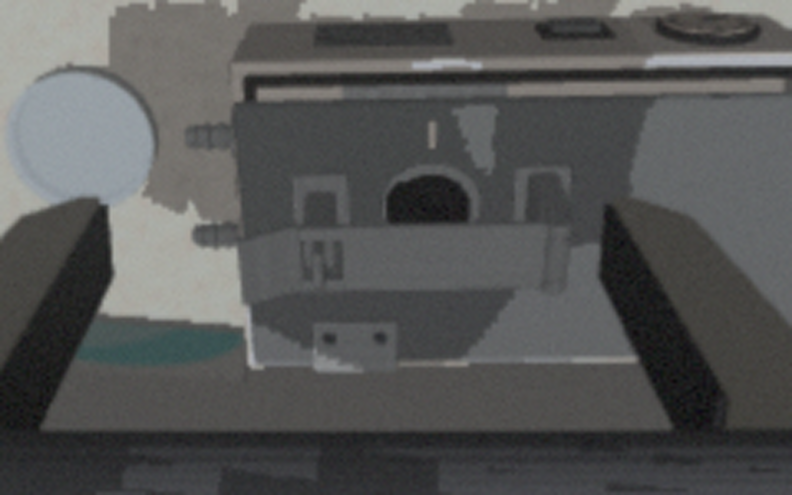

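Run:
```python
from h import *
p=dict(np.load("pics/w2.npz"))
f=lambda x,y:(170+x/3.3,190+y/3.3)
P={'tab end front':(243,237,.120),'tab end rear':(243,302,.116),'bend front':(290,230,.115),'bend rear':(290,292,.111),'pin front':(545,222,.115),'pin rear':(545,290,.111),'pin right edge?':(566,230,.115),
'front tick':(432,135,.068+.018+.005),'cover FR':(237,103,.068+.0193+.005),'hinge edge rear R':(252,365,.070),'staple blk FL':(348,178,.1),'haspblk FL':(571,168,.1),'haspblk FR':(517,170,.1),'stap FR':(295,178,.1),'hub front':(430,168,.09),
'pump top front L?':(792,62,.068),'pump top fr R':(235,65,.068)}
for k,(x,y,z) in P.items(): print(k,onz(p,f(x,y),z).round(4))
# triangulate tab end
pt=robot.camera_params("top")
def tri(a,b):
    (c1,d1),(c2,d2)=a,b
    A=np.stack([d1,-d2],1);s=np.linalg.lstsq(A,c2-c1,rcond=None)[0]
    q1=c1+d1*s[0];q2=c2+d2*s[1];return ((q1+q2)/2).round(4),np.linalg.norm(q1-q2).round(4)
print(tri(ray(p,f(243,270)),ray(pt,(200+476/4.4,200+191/4.4))))
p1=dict(np.load("pics/w1.npz"))
print(tri(ray(p,f(243,270)),ray(p1,(215+74/4.6,200+333/4.6))))
```

```text
tab end front [ 0.4945 -0.1686  0.12  ]
tab end rear [ 0.5183 -0.1676  0.116 ]
bend front [ 0.4934 -0.1552  0.115 ]
bend rear [ 0.5164 -0.1538  0.111 ]
pin front [ 0.4838 -0.08    0.115 ]
pin rear [ 0.5085 -0.0755  0.111 ]
pin right edge? [ 0.4858 -0.0734  0.115 ]
front tick [ 0.4683 -0.1138  0.091 ]
cover FR [ 0.4629 -0.1753  0.0923]
hinge edge rear R [ 0.5713 -0.1663  0.07  ]
staple blk FL [ 0.4815 -0.139   0.1   ]
haspblk FL [ 0.4718 -0.0709  0.1   ]
haspblk FR [ 0.474  -0.0874  0.1   ]
stap FR [ 0.483  -0.1553  0.1   ]
hub front [ 0.4799 -0.113   0.09  ]
pump top front L? [0.4399 0.0055 0.068 ]
pump top fr R [ 0.4582 -0.1791  0.068 ]
(array([ 0.5086, -0.1701,  0.1139]), np.float64(0.0033))
(array([ 0.507 , -0.1682,  0.1164]), np.float64(0.0004))
```

Request:
carry_out --commands '[[[-1.4,-1.5,0,0],[-1.4,-1.6,0,0],[-1.4,-1.6,0,0],[-1.4,-1.6,0,0],[0,0,1,0],[0,0,1,0],[0,0,1,0],[0,0,1,0],[0,0,1,0],[0,0,1,0],[0,0,0,0],[0,0,0,0],[0,0,0,0],[0,0,0,0]]]' --claw 0 --grip_force 20

```text
t: 5.42
tool_pos: [0.5096, -0.1982, 0.1654]
orientation: [-0.146, 3.137, -0.001]
force: [-0.1, -0.3, 0.5]
opening: 0.0042
```

Run:
```python
from h import *
s=robot.read_state();print(s['t'],s['tool_pos'],s['opening'],s['force'])
p,im=snap("wrist","w3");
crop("w3",170,190,410,340,3.3,"w3c")
```

```text
5.4167 [ 0.50963045 -0.19822625  0.16544117] 0.004157606669845937 [-0.12864098 -0.27359489  0.48207725]
```

View pics/w3.png

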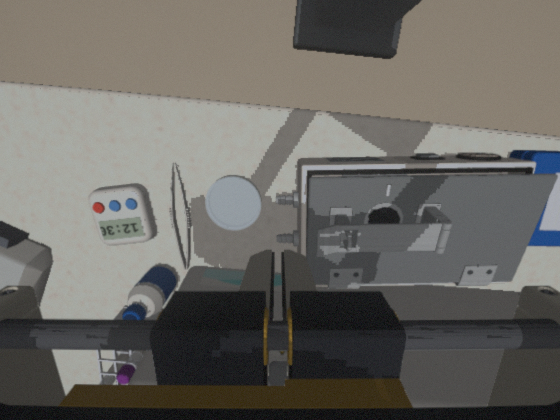

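Request:
carry_out --commands '[[[0,0,1.5,0],[0,0,1.5,0],[0,0,1.7,0],[0,0,0,0],[0,0.3,0,0],[0,0.3,0,0],[0,0,0,0],[0,0,0,0]]]'

```text
t: 6.13
tool_pos: [0.5095, -0.1922, 0.1191]
orientation: [-0.147, 3.136, -0.002]
force: [-0.0, -0.5, 0.6]
opening: 0.0004
```

Run:
```python
from h import *
s=robot.read_state();print(s['t'],s['tool_pos'],s['opening'],s['force'])
p,im=snap("wrist","w4");
crop("w4",190,150,430,300,3.3,"w4c")
```

```text
6.1333 [ 0.50949636 -0.19218971  0.1190991 ] 0.00043991862111347134 [-0.03175711 -0.46879299  0.57051858]
```

View pics/w4c.png

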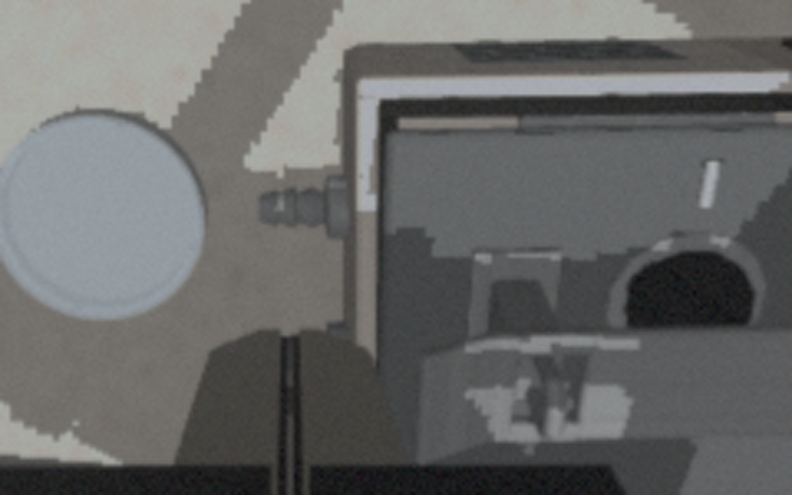

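Request:
carry_out --commands '[[[0,0.3,0,0],[0,0.2,0,0],[0,0,0,0],[0,0,0,0]]]'

```text
t: 6.52
tool_pos: [0.5082, -0.1869, 0.1177]
orientation: [-0.147, 3.138, -0.0]
force: [-1.1, 0.4, 1.0]
opening: 0.0008
```

Request:
carry_out --commands '[[[0,0.2,0,0],[0,0,0,0],[0,0,0,0]]]'

```text
t: 6.77
tool_pos: [0.508, -0.1852, 0.1177]
orientation: [-0.146, 3.138, -0.0]
force: [0.8, -1.1, 0.2]
opening: 0.0007
```

Request:
carry_out --commands '[[[0,0.2,0,0],[0,0,0,0],[0,0,0,0]]]'

```text
t: 7.02
tool_pos: [0.5082, -0.1848, 0.1183]
orientation: [-0.146, 3.137, -0.005]
force: [0.2, -7.1, 0.1]
opening: 0.0006
```

Request:
carry_out --commands '[[[0,0,-0.3,0],[0,0,-0.3,0],[0,0,0,0]]]'

```text
t: 7.27
tool_pos: [0.5086, -0.1841, 0.1247]
orientation: [-0.146, 3.136, -0.003]
force: [1.3, -5.2, 0.1]
opening: 0.0007
```

Run:
```python
from h import *
s=robot.read_state();print(s['t'],s['tool_pos'],s['opening'],s['force'])
p,im=snap("wrist","w5");
crop("w5",190,150,430,300,3.3,"w5c")
```

```text
7.2667 [ 0.50855371 -0.18410412  0.12471215] 0.000661407268111171 [ 1.34938997 -5.23746833  0.1330758 ]
```

View pics/w5c.png

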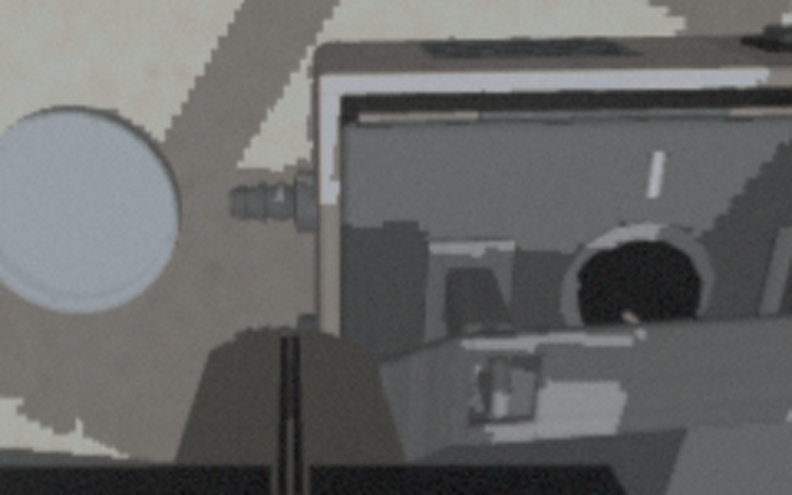

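Request:
carry_out --commands '[[[-0.08,0.11,-0.47,0],[-0.08,0.13,-0.47,0],[-0.08,0.15,-0.47,0],[-0.09,0.18,-0.5,0],[-0.09,0.21,-0.5,0],[-0.09,0.24,-0.5,0],[-0.09,0.27,-0.5,0],[0,0,0,0]]]'

```text
t: 7.98
tool_pos: [0.5135, -0.171, 0.1598]
orientation: [-0.146, 3.136, -0.005]
force: [-1.4, -6.9, 4.7]
opening: 0.0004
```

Run:
```python
from h import *
s=robot.read_state();print(s['t'],s['tool_pos'],s['opening'],s['force'])
p,im=snap("wrist","w6");
crop("w6",190,150,430,300,3.3,"w6c")
```

```text
7.9833 [ 0.5134634  -0.17096314  0.15976742] 0.0004296479210396952 [-1.43837105 -6.93388313  4.66669688]
```

View pics/w6c.png

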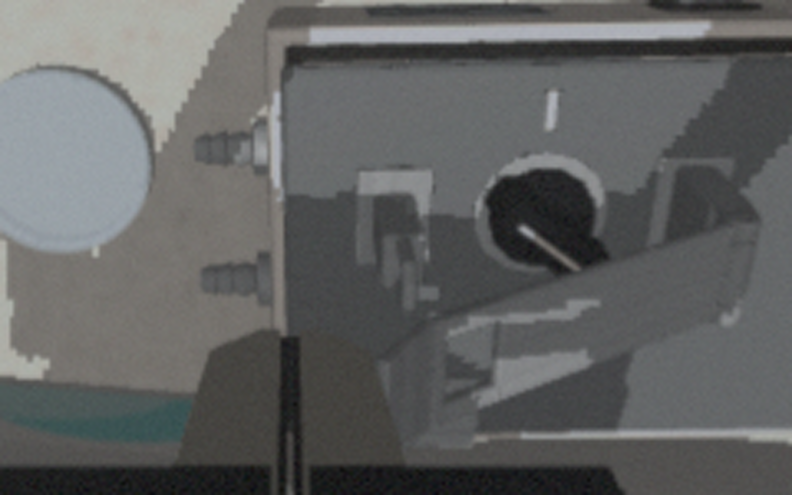

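Request:
carry_out --commands '[[[-0.08,0.33,-0.5,0],[-0.08,0.38,-0.5,0],[-0.08,0.43,-0.5,0],[-0.08,0.5,-0.5,0],[-0.08,0.55,-0.5,0],[-0.08,0.65,-0.5,0],[-0.08,0.75,-0.4,0],[-0.05,0.8,-0.2,0],[-0.05,0.8,-0.2,0],[0,0.8,-0.2,0],[0,0,0,0]]]'

```text
t: 8.95
tool_pos: [0.5135, -0.1076, 0.1979]
orientation: [0.149, -3.138, -0.001]
force: [0.5, -0.1, -0.3]
opening: 0.0006
```

Run:
```python
from h import *
s=robot.read_state();print(s['t'],s['tool_pos'],s['opening'],s['force'])
p,im=snap("wrist","w7");
```

```text
8.95 [ 0.51349186 -0.10762854  0.19786229] 0.0005875158199764228 [ 0.4542716  -0.12402387 -0.29419316]
```

View pics/w7.png

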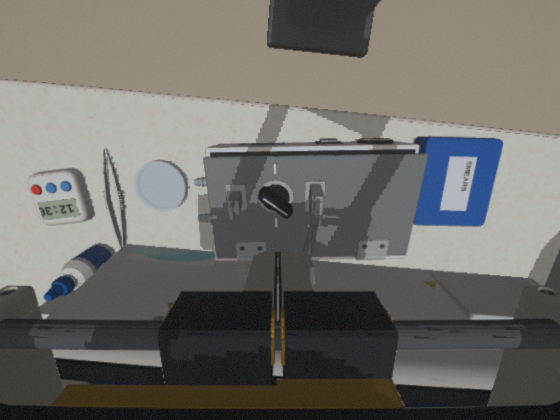

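Request:
carry_out --commands '[[[0,0.8,0,0],[0,0.8,0,0],[0,0.8,0,0],[0,0.8,0,0],[0,0.8,0,0],[0,0.8,0,0],[0,0.8,0,0],[0,0,0,0],[0,0,0,0],[0,0,0,0],[0,0,0,0]]]'

```text
t: 9.92
tool_pos: [0.5084, -0.054, 0.1978]
orientation: [-0.146, 3.138, -0.0]
force: [0.0, 0.6, 0.7]
opening: 0.0003
```

Run:
```python
from h import *
s=robot.read_state();print(s['t'],s['tool_pos'],s['opening'],s['force'])
p,im=snap("wrist","w8");
```

```text
9.9167 [ 0.50843188 -0.05398093  0.19776089] 0.00028056156539955077 [0.01200256 0.56902034 0.73056221]
```

View pics/w8.png

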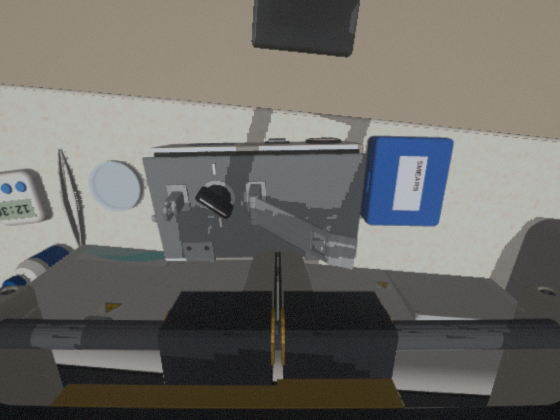

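Run:
```python
from h import *
p,im=snap("wrist","w9");
crop("w9",140,135,380,275,3.3,"w9c")
```

```text
(no output)
```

View pics/w9c.png

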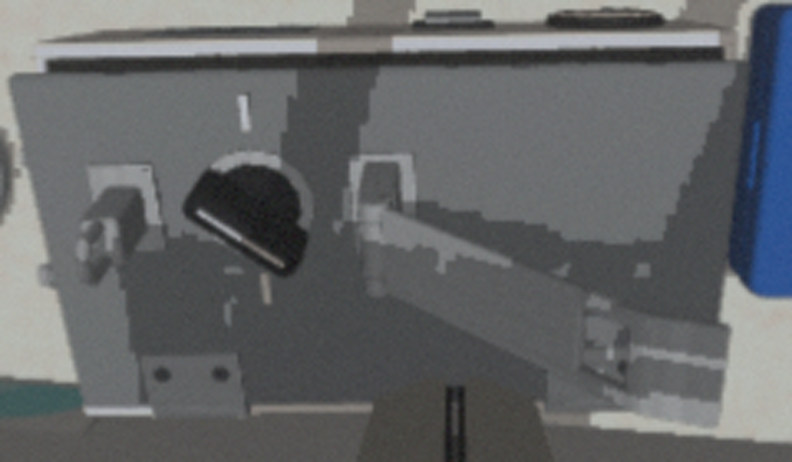

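```bash
cat > geo.py <<'E'
from h import *
psi=0.10;ex=np.array([np.cos(psi),np.sin(psi),0]);ey=np.array([-np.sin(psi),np.cos(psi),0]);ez=np.array([0,0,1.])
PIN=np.array([.4965,-.077,.113])
def fr(a): # cover frame axes at tilt a (front up)
    X=ex*np.cos(a)-ez*np.sin(a); Z=ez*np.cos(a)+ex*np.sin(a); return X,ey,Z
def hasp_pts(th,a=.18):
    X,Y,Z=fr(a); d=-Y*np.cos(th)+Z*np.sin(th)
    return [PIN, PIN+d*.079-0*X, PIN+d*.079-X*.012, PIN+d*.079+X*.012]
E
python3 - <<'E'
from geo import *
p=dict(np.load("pics/w9.npz"))
for th in (2.0,2.3,2.6,2.9,3.1,3.32):
    print(th,proj(p,hasp_pts(th)).round(0).tolist())
print(proj(p,[PIN+[0,0,-.028]]))
E
```

```text
2.0 [[251.0, 210.0], [295.0, 262.0], [295.0, 246.0], [295.0, 277.0]]
2.3 [[251.0, 210.0], [324.0, 250.0], [325.0, 235.0], [323.0, 265.0]]
2.6 [[251.0, 210.0], [341.0, 235.0], [343.0, 221.0], [340.0, 249.0]]
2.9 [[251.0, 210.0], [347.0, 221.0], [349.0, 207.0], [346.0, 234.0]]
3.1 [[251.0, 210.0], [346.0, 211.0], [348.0, 198.0], [345.0, 224.0]]
3.32 [[251.0, 210.0], [341.0, 203.0], [342.0, 190.0], [339.0, 215.0]]
[[253.68566953 201.69268301]]
```

Request:
carry_out --commands '[[[0,0,-0.5,0],[0,0,-0.5,0],[0,0,0,0],[0,0,0,0]]]'

```text
t: 10.35
tool_pos: [0.5089, -0.0539, 0.2086]
orientation: [-0.146, 3.137, -0.001]
force: [0.0, -0.1, -0.6]
opening: 0.0004
```

Run:
```python
from h import *
p,im=snap("wrist","w10");
crop("w10",140,135,380,275,3.3,"w10c")
```

```text
(no output)
```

View pics/w10c.png

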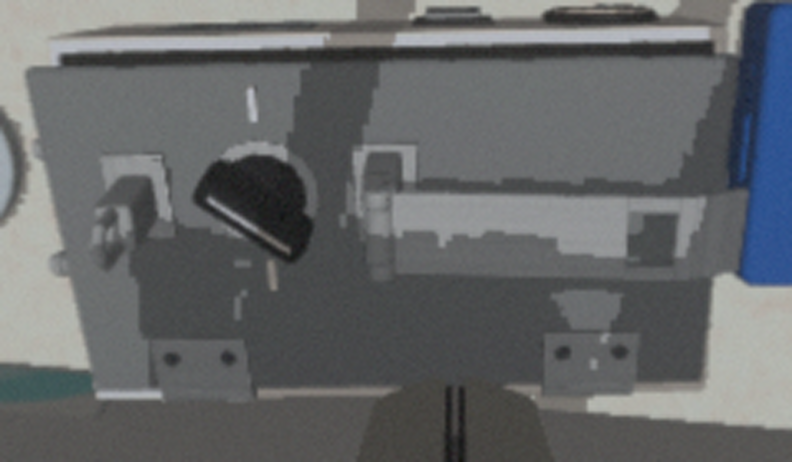

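Run:
```python
from geo import *
p=dict(np.load("pics/w10.npz"))
f=lambda x,y:(140+x/3.3,135+y/3.3)
a=onz(p,f(205,202),.107);b=onz(p,f(294,256),.107);print(a,b,np.linalg.norm(a-b))
d=b-a;print("ang rel pump x",np.arctan2(d[1],d[0])-psi)
c=onz(p,f(255,85),.0915);r=onz(p,f(272,290),.068+.045*.18+.005);print('ticks',onz(p,f(252,103),.0905),onz(p,f(271,275),.068+.044*.18+.005))
s=robot.read_state();print(s['tool_pos'],cv2.Rodrigues(s['orientation'])[0].round(3))
for n,(x,y) in {'end1a':(197,190),'end1b':(215,160),'end2a':(292,262),'end2b':(312,232)}.items(): print(n,onz(p,f(x,y),.107))
```

```text
[ 0.49329145 -0.12205505  0.107     ] [ 0.50620789 -0.09756233  0.107     ] 0.027689845405554935
ang rel pump x 0.9855023570872344
ticks [ 0.46824291 -0.11353849  0.0905    ] [ 0.52127017 -0.10798444  0.08092   ]
[ 0.50862932 -0.05381261  0.20814839] [[-0.996 -0.093  0.001]
 [-0.093  0.996 -0.   ]
 [-0.001 -0.    -1.   ]]
end1a [ 0.49018342 -0.12424935  0.107     ]
end1b [ 0.48157594 -0.11961674  0.107     ]
end2a [ 0.507975  -0.0980307  0.107    ]
end2b [ 0.49895407 -0.0930101   0.107     ]
```

Run:
```python
from geo import *
p=dict(np.load("pics/w10.npz"))
crop("w10",140,150,260,240,6.6,"w10d")
im=cv2.imread("pics/w10d.png");im=cv2.convertScaleAbs(im,alpha=2.2);cv2.imwrite("pics/w10d.png",im)
```

```text
(no output)
```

View pics/w10d.png

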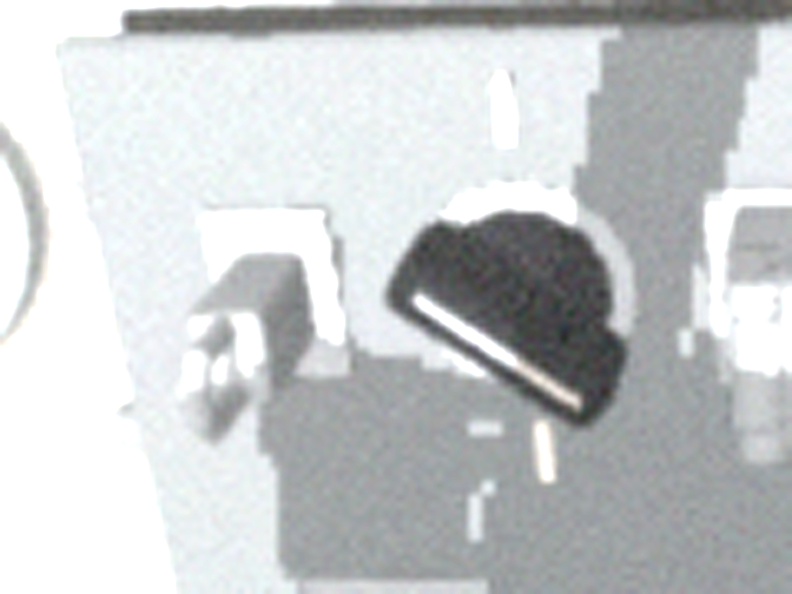

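Run:
```python
from geo import *
p=dict(np.load("pics/w10.npz"))
g=lambda x,y:(140+x/6.6,150+y/6.6)
a=.18;X,Y,Z=fr(a)
C=np.array([.4997,-.1098,.107])-Z*.022  # axis at cover top
print("C",C)
def plane(uv,h):
    c,d=ray(p,uv);q=C+Z*h;s=((q-c)@Z)/(d@Z);P=c+d*s-C;return (P@X*1e3).round(1),(P@Y*1e3).round(1)
for n,(x,y,h) in {'ftick':(503,110,0),'rtick':(544,452,0),'plateFR':(200,210,0),'plateFL':(325,210,0),'plateRL':(350,372,0),'blkF bottom':(270,255,0.002),'blk top FR':(190,313,.024),'blk top FL':(262,313,.024),'cover front':(500,35,0),'wend1':(415,298,.022),'wend2':(580,405,.022),'haspplate FR':(705,190,0),'haspblkFR bott':(735,207,0)}.items():
    print(n,plane(g(x,y),h))
```

```text
C [ 0.49578103 -0.11019321  0.08535544]
ftick (np.float64(-27.7), np.float64(-0.8))
rtick (np.float64(26.3), np.float64(-0.1))
plateFR (np.float64(-13.3), np.float64(-45.6))
plateFL (np.float64(-13.1), np.float64(-27.7))
plateRL (np.float64(12.6), np.float64(-27.7))
blkF bottom (np.float64(-7.1), np.float64(-35.9))
blk top FR (np.float64(-8.0), np.float64(-40.0))
blk top FL (np.float64(-8.0), np.float64(-30.4))
cover front (np.float64(-38.4), np.float64(-0.1))
wend1 (np.float64(-9.1), np.float64(-10.4))
wend2 (np.float64(7.0), np.float64(10.3))
haspplate FR (np.float64(-15.8), np.float64(26.6))
haspblkFR bott (np.float64(-13.2), np.float64(30.7))
```

Request:
carry_out --commands '[[[0.7,-1.9,0,0],[0.7,-1.9,0,0],[0.7,-1.9,0,0],[0.7,-1.9,0,0],[0.7,-1.9,0,0],[0,0,1.5,0],[0,0,1.5,0],[0,0,1.5,0],[0,0,1.5,0],[0,0,1.5,0],[0,0,0,0],[0,0,0,0],[0,0,0,0]]]'

```text
t: 11.48
tool_pos: [0.4827, -0.1517, 0.1336]
orientation: [-0.146, 3.138, -0.0]
force: [0.4, 0.7, 0.5]
opening: 0.0003
```

Run:
```python
from geo import *
s=robot.read_state();print(s['t'],s['tool_pos'],s['opening'],s['force'])
p,im=snap("wrist","w11");
crop("w11",230,150,470,330,3.3,"w11c")
```

```text
11.4833 [ 0.48272573 -0.1516909   0.1335914 ] 0.0003092158611590418 [0.41601812 0.7463169  0.53209686]
```

View pics/w11c.png

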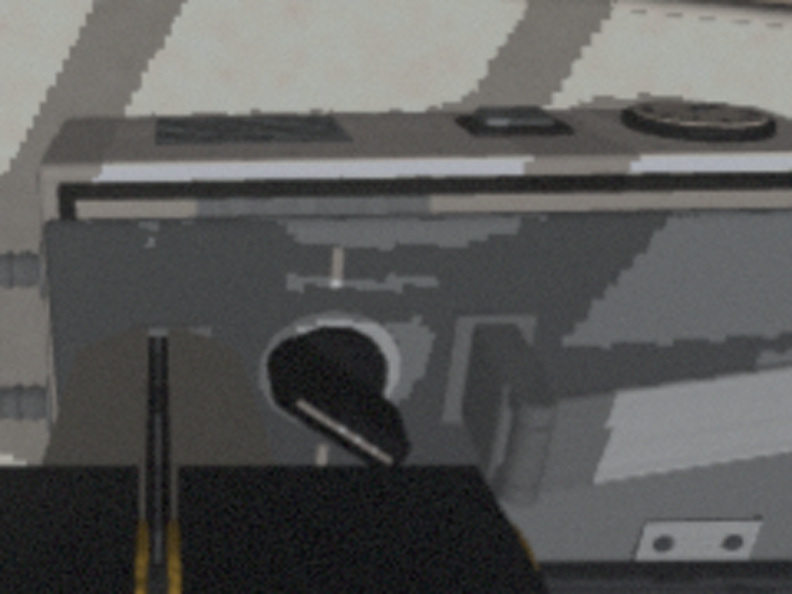

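Request:
carry_out --commands '[[[0,0,1,0],[0,0,1,0],[0,0,0.4,0],[0,0,0,0],[0,0.3,0,0],[0,0.3,0,0],[0,0.3,0,0],[0,0,0,0],[0,0,0,0]]]'

```text
t: 12.28
tool_pos: [0.4817, -0.1424, 0.1091]
orientation: [-0.147, 3.138, -0.0]
force: [0.1, -0.6, 1.0]
opening: 0.0003
```

Run:
```python
from geo import *
s=robot.read_state();print(s['t'],s['tool_pos'],s['opening'],s['force'])
p,im=snap("wrist","w12");
crop("w12",230,150,470,330,3.3,"w12c")
```

```text
12.2833 [ 0.48174926 -0.14236678  0.10909569] 0.00032064792063143206 [ 0.08253586 -0.64148357  1.01499084]
```

View pics/w12c.png

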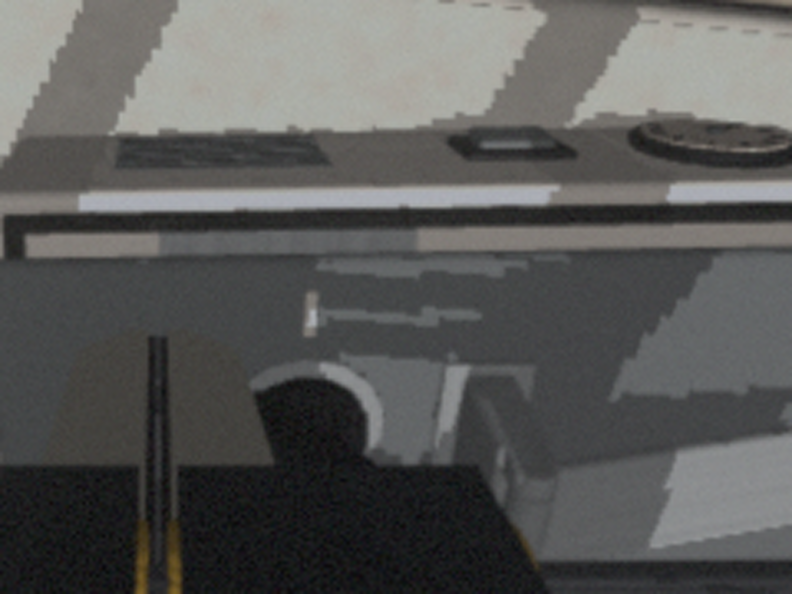

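Request:
carry_out --commands '[[[0,0.2,0,0],[0,0.2,0,0],[0,0.2,0,0],[0,0,0,0]]]'

```text
t: 12.67
tool_pos: [0.4805, -0.1381, 0.1092]
orientation: [0.146, -3.137, 0.005]
force: [-4.5, -8.7, 2.9]
opening: 0.0003
```

Request:
carry_out --commands '[[[0,0.2,0,0],[0,0,0,0],[0,0,0,0]]]'

```text
t: 12.92
tool_pos: [0.4796, -0.1369, 0.1091]
orientation: [0.145, -3.136, 0.006]
force: [-8.2, -10.8, 4.7]
opening: 0.0009
```

Run:
```python
from geo import *
s=robot.read_state();print(s['t'],s['tool_pos'],s['opening'],s['force'])
snap("wrist","w13");snap("top","t13")
crop("w13",230,150,470,330,3.3,"w13c")
crop("t13",230,200,340,285,6,"t13c")
```

```text
12.9167 [ 0.47961048 -0.13690223  0.10911988] 0.0009327684912454359 [ -8.16207378 -10.78790279   4.71693013]
```

View pics/w13c.png

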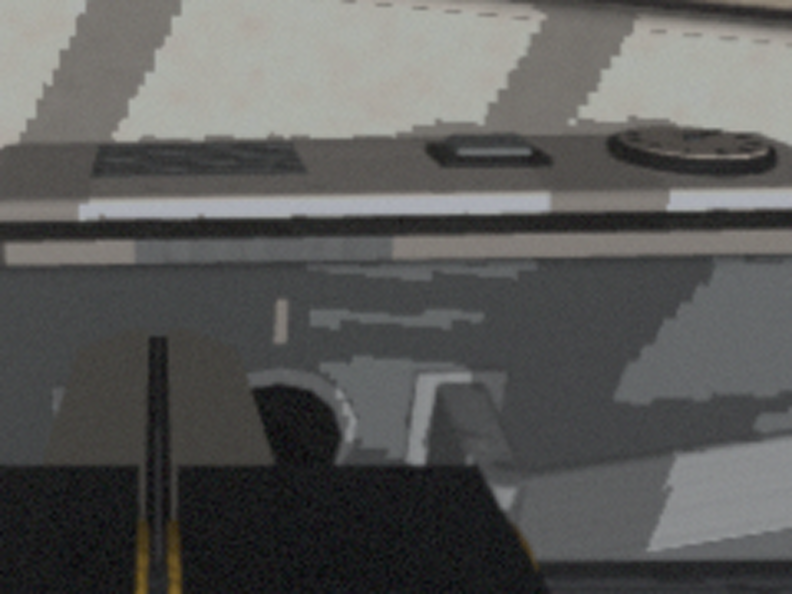

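View pics/t13c.png

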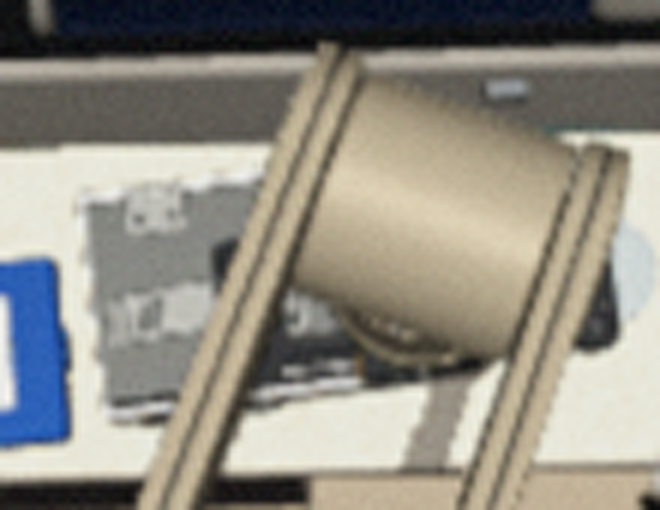

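Request:
carry_out --commands '[[[0,-0.6,0,0],[0,-0.6,0,0],[0,0,-1.5,0],[0,0,-1.5,0],[0,0,-1.5,0],[0,0,-1.5,0],[0,0,-1.5,0],[0,0,-1.5,0],[0,0,0,0],[0,0,0,0]]]' --claw 2.3

```text
t: 13.85
tool_pos: [0.4826, -0.1468, 0.1993]
orientation: [-0.146, 3.136, -0.001]
force: [0.1, -1.3, -0.3]
opening: 0.0229
```

Run:
```python
from geo import *
s=robot.read_state();print(s['t'],s['q'].round(2),s['tool_pos'],s['opening'],s['force'])
p,im=snap("wrist","w14");
crop("w14",230,150,470,330,3.3,"w14c")
```

```text
13.85 [-0.4  -0.11  1.8   0.    1.46 -2.06] [ 0.48262732 -0.14679401  0.19933074] 0.022940699167209925 [ 0.12979977 -1.32152573 -0.34341017]
```

View pics/w14c.png

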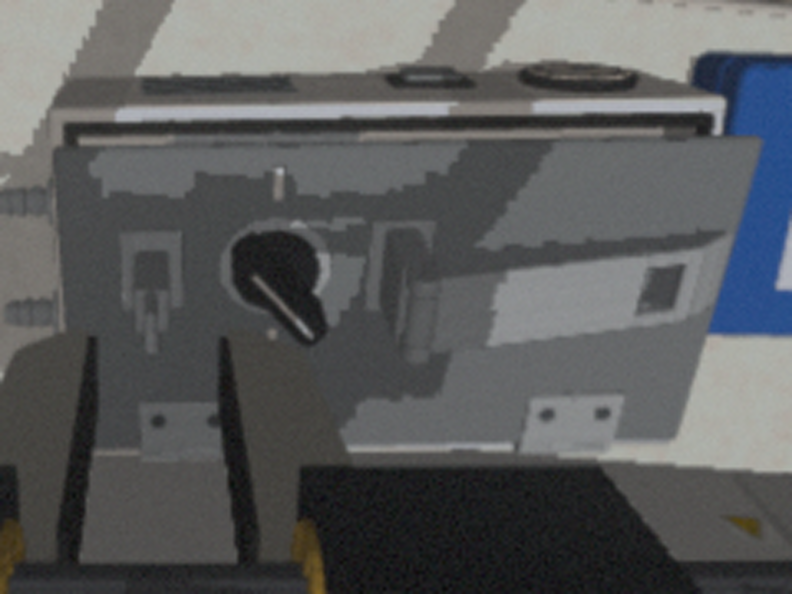

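Run:
```python
from geo import *
p=dict(np.load("pics/w14.npz"))
g=lambda x,y:(230+x/3.3,150+y/3.3)
a=.18;X,Y,Z=fr(a)
C=np.array([.4997,-.1098,.107])-Z*.022
def plane(uv,h):
    c,d=ray(p,uv);q=C+Z*h;s=((q-c)@Z)/(d@Z);P=c+d*s-C;return np.array([(P@X*1e3).round(1),(P@Y*1e3).round(1)])
a,b=plane(g(252,274),.022),plane(g(312,336),.022);print(a,b,(a+b)/2,np.arctan2(*(b-a)[::-1]))
print('tick',plane(g(279,183),0),plane(g(273,333),0))
```

```text
[-12.1  -9.5] [8.1 7.9] [-2.  -0.8] 0.711067276229783
tick [-28.2  -0.7] [22.3  0.2]
```

Request:
carry_out --commands '[[[-0.9,1.7,0,0],[-0.9,1.8,0,0],[0,0,0,-7],[0,0,0,-7],[0,0,0,-6],[0,0,1.5,0],[0,0,1.5,0],[0,0,1.5,0],[0,0,1.5,0],[0,0,0.5,0],[0,0,0,0],[0,0,0,0],[0,0,0,0]]]'

```text
t: 14.98
tool_pos: [0.497, -0.1102, 0.1344]
orientation: [-0.689, 3.064, -0.001]
force: [-0.8, 1.0, -0.2]
opening: 0.0229
```

Run:
```python
from geo import *
s=robot.read_state();print(s['t'],s['q'].round(2),s['tool_pos'],s['opening'],s['force'])
p,im=snap("wrist","w15");
crop("w15",150,150,390,330,3.3,"w15c")
```

```text
14.9833 [-0.32 -0.05  1.85  0.    1.33 -2.33] [ 0.49696776 -0.11017769  0.13440816] 0.02289957615287907 [-0.7539418   0.99014169 -0.23994313]
```

View pics/w15c.png

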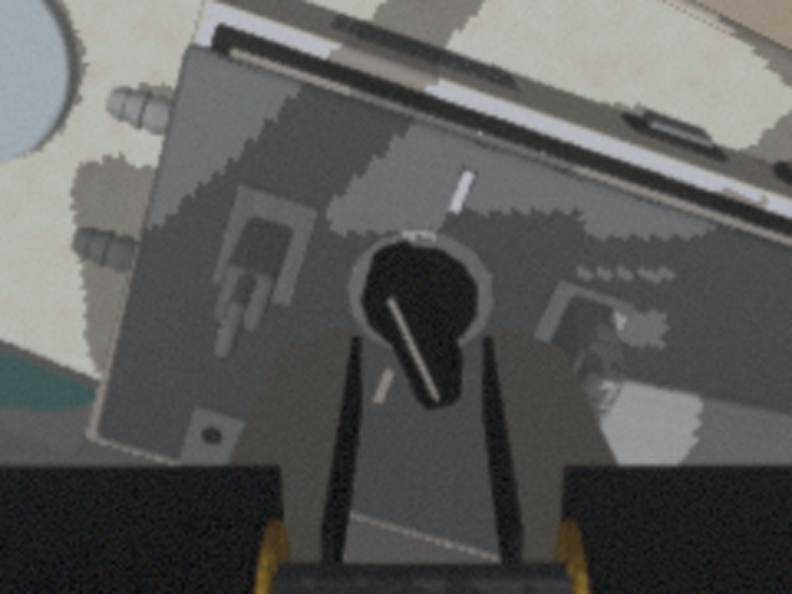

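Request:
carry_out --commands '[[[0,0,0.7,0],[0,0,0.7,0],[0,0,0.7,0],[0,0,0.6,0],[0,0,0,0],[0,0,0,0]]]'

```text
t: 15.53
tool_pos: [0.4961, -0.1099, 0.1059]
orientation: [0.689, -3.064, -0.001]
force: [-0.8, -0.4, 0.9]
opening: 0.0228
```

Run:
```python
from geo import *
s=robot.read_state();print(s['t'],s['q'].round(2),s['tool_pos'],s['opening'],s['force'])
p,im=snap("wrist","w16");
crop("w16",150,150,390,330,3.3,"w16c")
print(proj(p,[s['tool_pos'],s['tool_pos']-[0,0,.014]])-[150,150])
```

```text
15.5333 [-0.32 -0.02  1.88  0.    1.28 -2.33] [ 0.49607645 -0.10987887  0.10594965] 0.022782733207348284 [-0.80641511 -0.41871401  0.8819174 ]
[[126.55984541 125.19666559]
 [126.6010331  114.07642509]]
```

View pics/w16c.png

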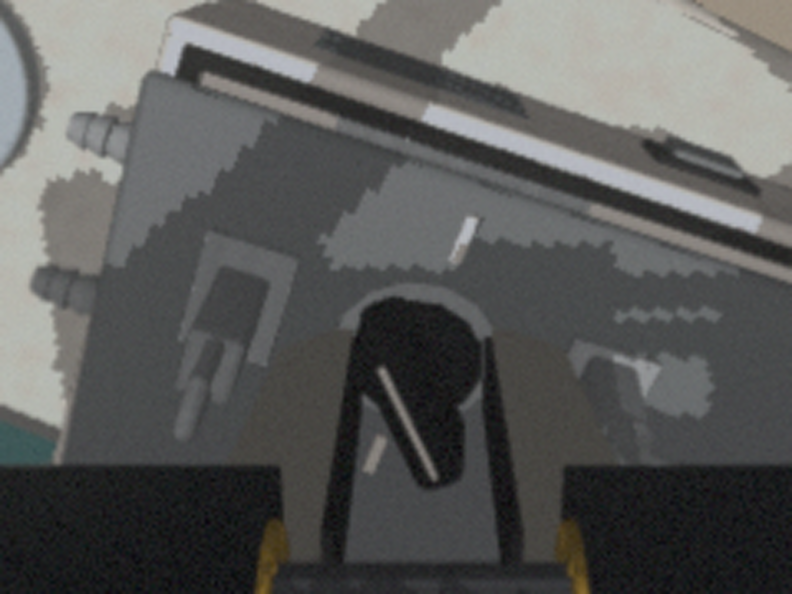

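Request:
carry_out --commands '[[[0,0,0,0],[0,0,0,0],[0,0,0,0],[0,0,0,0],[0,0,0,0]]]' --claw 0 --grip_force 25

```text
t: 16.0
tool_pos: [0.4972, -0.1112, 0.1074]
orientation: [-0.688, 3.064, -0.004]
force: [1.5, -5.6, -0.6]
opening: 0.01
```

Run:
```python
from geo import *
s=robot.read_state();print(s['t'],s['q'].round(2),s['tool_pos'],s['opening'],s['force'])
p,im=snap("wrist","w17");
crop("w17",150,150,390,330,3.3,"w17c")
```

```text
16.0 [-0.32 -0.02  1.88 -0.    1.28 -2.33] [ 0.49724367 -0.11118518  0.10744545] 0.010023399253801614 [ 1.50620037 -5.64307914 -0.57735753]
```

View pics/w17c.png

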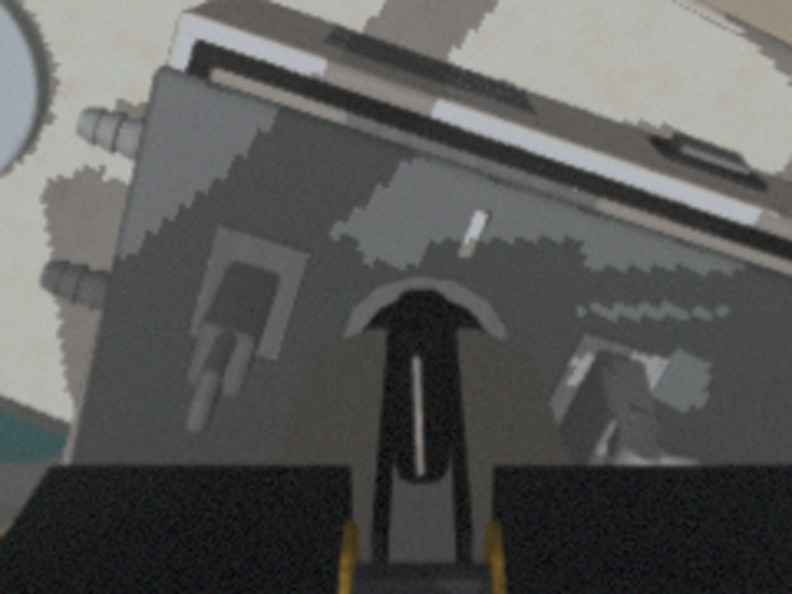

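Request:
carry_out --commands '[[[0,0,0,5],[0,0,0,5],[0,0,0,5],[0,0,0,4.5],[0,0,0,0],[0,0,0,0],[0,0,0,0]]]'

```text
t: 16.63
tool_pos: [0.4971, -0.1111, 0.1072]
orientation: [-0.159, 3.136, -0.003]
force: [2.6, -4.1, -2.0]
opening: 0.0096
```

Run:
```python
from geo import *
s=robot.read_state();print(s['t'],s['q'].round(2),s['tool_pos'],s['opening'],s['force'],s['wrist_torque'])
R=cv2.Rodrigues(s['orientation'])[0];print(np.arctan2(-R[1,0],-R[0,0]))
p,im=snap("wrist","w18");
crop("w18",150,150,390,330,3.3,"w18c")
```

```text
16.6333 [-0.32 -0.02  1.88 -0.    1.28 -1.99] [ 0.49713321 -0.11106343  0.10721718] 0.009579571324391144 [ 2.58084885 -4.11959926 -2.00947846] [-0.99653067 -0.45113183 -0.00856775]
0.10160206069462825
```

View pics/w18c.png

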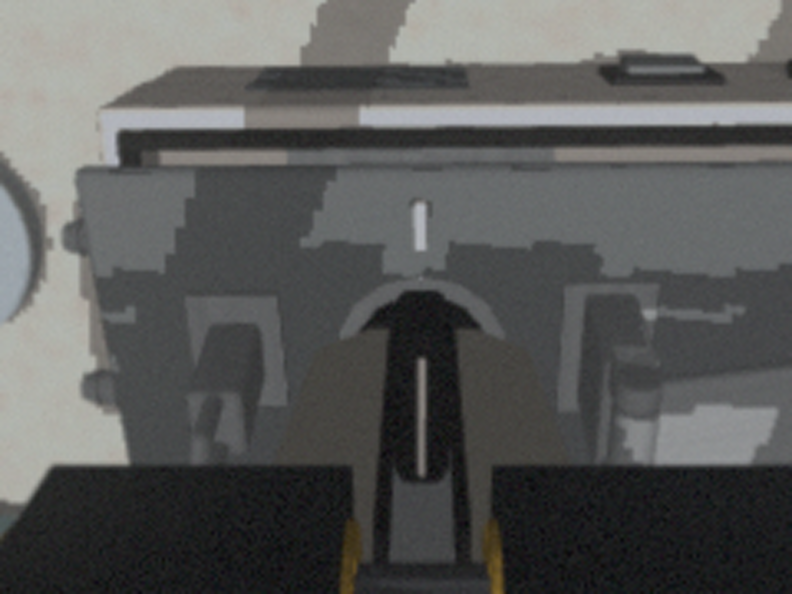

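Request:
carry_out --commands '[[[0.08,0,0.25,0],[0.08,0,0.25,0],[0.08,0,0.25,0],[0.08,0,0.25,0],[0.08,0,0.3,0],[0,0,0,0],[0,0,0,0]]]' --grip_force 45

```text
t: 17.27
tool_pos: [0.4939, -0.1114, 0.0959]
orientation: [-0.16, 3.134, -0.003]
force: [-3.2, -3.5, 12.2]
opening: 0.0098
```

Run:
```python
from geo import *
s=robot.read_state();print(s['t'],s['q'].round(2),s['tool_pos'],s['opening'],s['force'],s['wrist_torque'])
p,im=snap("wrist","w19");snap("scene","s19")
crop("w19",100,130,460,330,2.2,"w19c")
crop("s19",230,190,370,290,5,"s19c")
```

```text
17.2667 [-0.32 -0.02  1.9  -0.    1.26 -1.99] [ 0.49394989 -0.11143504  0.0959345 ] 0.009790128104554548 [-3.18949375 -3.48167228 12.23661872] [-0.5275533   0.21527519  0.04165079]
```

View pics/w19c.png

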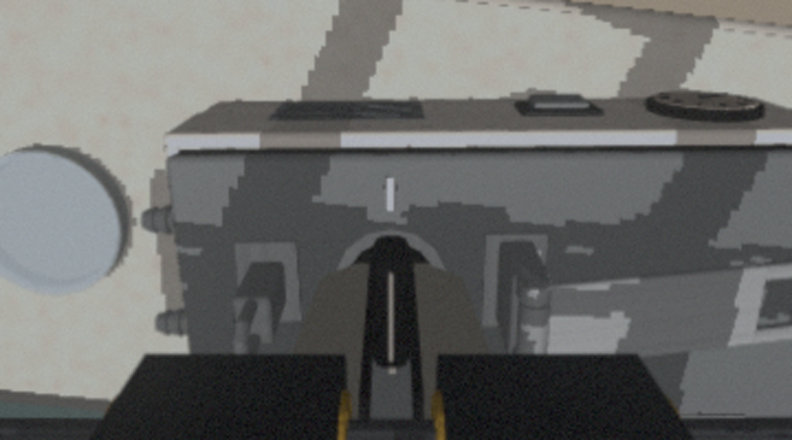

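View pics/s19c.png

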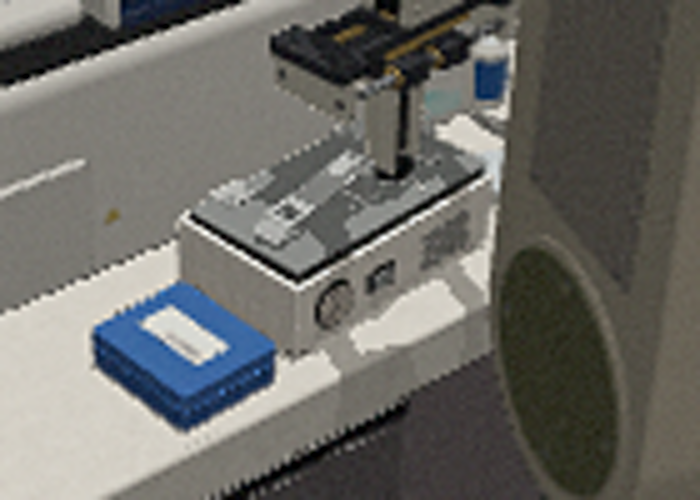

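Request:
carry_out --commands '[[[0,0,0.2,0],[0,0,0.2,0],[0,0,0,0],[0,0,0,0]]]'

```text
t: 17.7
tool_pos: [0.494, -0.1115, 0.0942]
orientation: [-0.16, 3.135, -0.004]
force: [-15.0, -1.1, 33.8]
opening: 0.0094
```

Request:
carry_out --commands '[[[0,0,0.2,0],[0,0,0,0],[0,0,0,0]]]'

```text
t: 17.95
tool_pos: [0.4944, -0.1115, 0.0935]
orientation: [-0.16, 3.134, -0.004]
force: [-18.3, 1.6, 43.5]
opening: 0.0099
```

Run:
```python
from geo import *
s=robot.read_state();print(s['t'],s['q'].round(2),s['tool_pos'],s['opening'],s['force'],s['wrist_torque'])
p,im=snap("wrist","w20");snap("scene","s20")
crop("w20",100,130,460,330,2.2,"w20c")
crop("s20",260,200,340,260,8,"s20c")
f=lambda x,y:(100+x/2.2,130+y/2.2)
```

```text
17.95 [-0.32 -0.01  1.9  -0.    1.25 -1.99] [ 0.49441863 -0.11153997  0.09353155] 0.009895370320516123 [-18.3292613    1.56150805  43.49348943] [ 0.27870775  3.1466019  -0.01206757]
```

View pics/w20c.png

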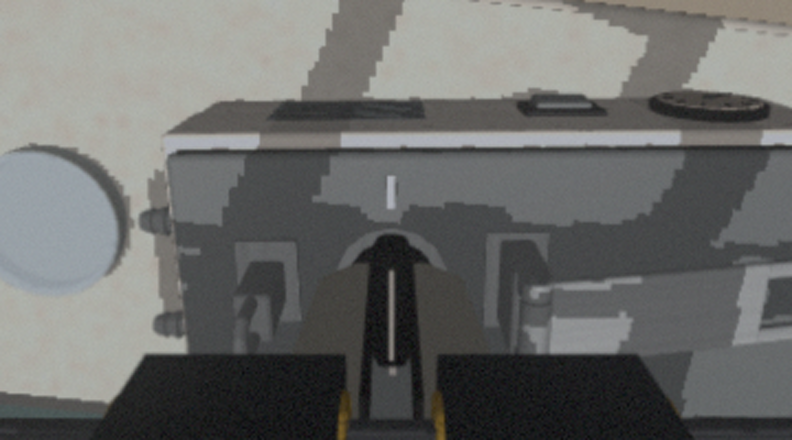

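View pics/s20c.png

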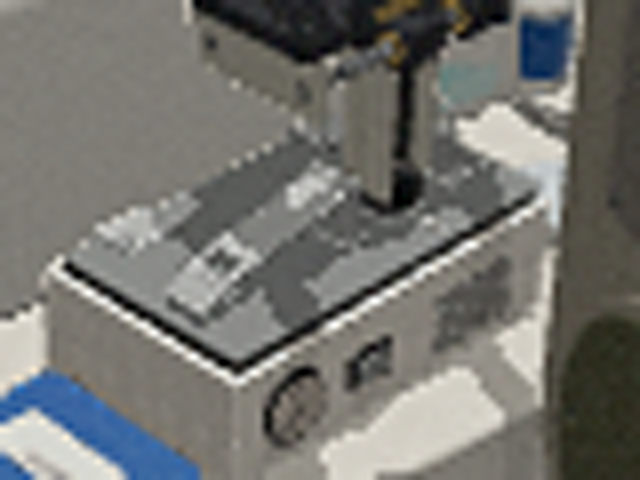

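Request:
carry_out --commands '[[[0.1,0,-0.1,0],[0.05,0,-0.1,0],[0,0,0,0],[0,0,0,0],[0,0,0,0]]]'

```text
t: 18.47
tool_pos: [0.4941, -0.1115, 0.0938]
orientation: [-0.16, 3.131, -0.004]
force: [-3.4, 0.7, 21.8]
opening: 0.0094
```

Run:
```python
from geo import *
s=robot.read_state();print(s['t'],s['tool_pos'],s['opening'],s['force'],s['wrist_torque'],s['dq'].round(4))
p,im=snap("wrist","w21");snap("scene","s21")
# gap check: cover front edge top at flush vs observed row
X,Y,Z=fr(0.0)
H=np.array([.4958,-.1102,.073])  # axis at cover top, tilt .18 pos approx
H=H-ex*.001
for a in (0,.02,.05,.1):
    X,Y,Z=fr(a); Hg=H+ex*.070-ez*.005
    pts=[Hg-X*.108+Z*.005+Y*y for y in (-.05,0,.05)]
    print(a,proj(p,pts).round(1).tolist())
g=cv2.cvtColor(im,cv2.COLOR_BGR2GRAY).astype(int)
for u in (200,240,277,300): print(u,[ (v,g[v,u]) for v in range(186,206)])
for n in ("w19","w20","w21"):
    g=cv2.cvtColor(cv2.imread(f"pics/{n}.png"),cv2.COLOR_BGR2GRAY).astype(int)
    print(n,g[188:204,250].tolist())
```

```text
18.4667 [ 0.49405422 -0.1115218   0.09384202] 0.009373795094413342 [-3.36468081  0.66526512 21.83682283] [-0.03663502  0.25109913 -0.07508878] [ 0.0001  0.0014  0.0002  0.0003  0.0008 -0.0005]
0 [[196.6, 203.3], [279.0, 203.6], [361.5, 203.8]]
0.02 [[195.6, 204.4], [279.0, 204.7], [362.4, 205.0]]
0.05 [[194.2, 206.4], [279.0, 206.6], [363.9, 206.9]]
0.1 [[191.7, 210.1], [279.0, 210.4], [366.4, 210.7]]
200 [(186, np.int64(90)), (187, np.int64(92)), (188, np.int64(92)), (189, np.int64(92)), (190, np.int64(103)), (191, np.int64(142)), (192, np.int64(168)), (193, np.int64(176)), (194, np.int64(174)), (195, np.int64(175)), (196, np.int64(173)), (197, np.int64(158)), (198, np.int64(76)), (199, np.int64(53)), (200, np.int64(80)), (201, np.int64(88)), (202, np.int64(101)), (203, np.int64(108)), (204, np.int64(112)), (205, np.int64(114))]
240 [(186, np.int64(80)), (187, np.int64(81)), (188, np.int64(82)), (189, np.int64(81)), (190, np.int64(93)), (191, np.int64(112)), (192, np.int64(120)), (193, np.int64(125)), (194, np.int64(129)), (195, np.int64(126)), (196, np.int64(125)), (197, np.int64(1
[... 580 characters left out ...]
4(110)), (205, np.int64(110))]
300 [(186, np.int64(88)), (187, np.int64(88)), (188, np.int64(90)), (189, np.int64(101)), (190, np.int64(137)), (191, np.int64(167)), (192, np.int64(172)), (193, np.int64(175)), (194, np.int64(175)), (195, np.int64(173)), (196, np.int64(163)), (197, np.int64(99)), (198, np.int64(55)), (199, np.int64(69)), (200, np.int64(89)), (201, np.int64(97)), (202, np.int64(105)), (203, np.int64(109)), (204, np.int64(110)), (205, np.int64(111))]
w19 [80, 86, 104, 115, 122, 128, 127, 126, 117, 76, 43, 47, 63, 89, 96, 103]
w20 [83, 84, 102, 117, 125, 127, 129, 125, 116, 73, 44, 55, 73, 92, 101, 107]
w21 [81, 85, 94, 111, 123, 128, 128, 127, 126, 118, 59, 54, 79, 93, 100, 107]
```

Request:
carry_out --commands '[[[0,0,0,0],[0,0,0,0],[0,0,0,0],[0,0,0,0],[0,0,0,0],[0,0,0,0]]]'

```text
t: 19.07
tool_pos: [0.4941, -0.1115, 0.0938]
orientation: [-0.16, 3.131, -0.004]
force: [-3.7, -0.1, 21.4]
opening: 0.0097
```

Run:
```python
from h import *
crop("s21",230,190,370,290,5,"s21c")
```

```text
(no output)
```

View pics/s21c.png

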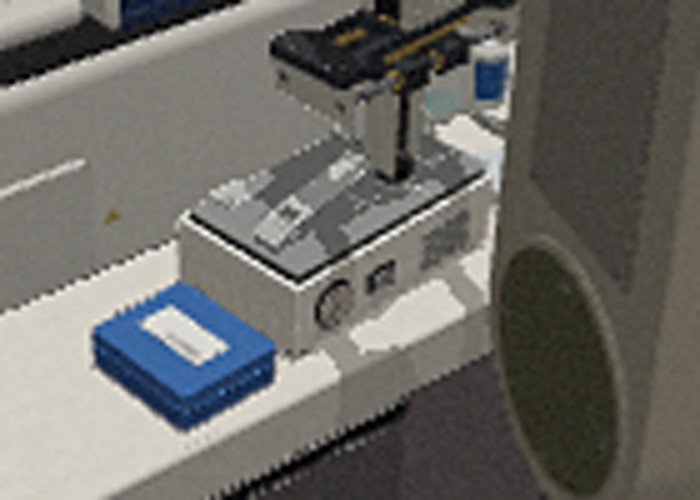

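The cover sits flush, the hasp is laid back on the left, and the arm presses steadily with about 21 N on the gripped wing, so I'm handing the job in.

```bash
python3 -c "
from plant import robot
print(robot.close_job())"
```

```text
the job is handed in; nothing more can be done
None
```

The job is handed in at about 19 s of the 59 s. The arm is still gripping the wing and holding the cover pressed down with a steady 21 N or so, against the 6–10 N needed. The interface reported no verdict.

- **Hasp:** I lifted it by its tab with the closed fingers and tipped it past upright. It fell open and lies back on the left in the last scene picture.
- **Wing:** My first push landed on the end face of the wing. It reached about 13 N and turned the wing only part of the way, from about 0.91 to 0.71 rad. I backed off, gripped the wing and turned it in line. In the picture its white line runs straight into the front tick, with the gripper within 0.01 rad of the pump's measured axis.
- **Cover:** The tool dropped 13.4 mm, against about 12.6 mm expected. The seam narrowed to a thin line and stayed the same when I eased the force from 44 N to 22 N.
- **Less certain:** I judged flushness from that seam and the force; I had no direct reading of the cover angle. My rough projection of the front edge was about 3 pixel rows off the picture, which I put down to calibration. The pressing force reached 44 N for a moment, through the fingers only, before I eased it.
- **Bystanders:** None looked moved in the pictures I took, though I did not measure their positions at the end.

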